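# Load the edgebander's glue unit

### The arm

A 6-joint arm with a two-finger parallel gripper is mounted at the origin on the work surface. World frame = base frame: x ahead of the robot, y to its left, z up, the work surface at z = 0. Lengths are in mm, angles in rad, forces in N, time in s.
With the tool pointing down it reaches from about 300 to 775 mm from the base axis. Payload 14.6 kg.
Tool frame: the origin (TCP) lies midway between the tips of the shut fingers; the grasp point (between the pads) lies 19 mm behind it; z points along the fingers, y is the line along which they close (so a half turn about z gives the same grasp; the last joint's range is limited). The gripper opens to 94 mm and grips with 3 to 60 N. Pads are 16 mm wide; open, the fingers measure 119 mm over their backs; the gripper's body (75 mm by 177 mm) begins 78 mm behind the grasp point.
Start: joints at [1.161, 0.3, 1.521, -0, 1.321, -0.067], TCP at [184.866, 517.99, 205.446] pointing down, gripper open.
Joint ranges: [-3.03, 3.03], [-0.79, 2.21], [0.23, 2.52], [-1.04, 4.18], [0, 3.07], [-2.55, 2.55]. Speed limits (rad/s): [2.22, 2.22, 2.57, 3.14, 3.14, 3.14].

### API

Orientations are given as [roll, pitch, yaw] about the fixed x, y, z axes, in that order (R = Rz(yaw) Ry(pitch) Rx(roll)).
In Python, from cell import manip, camera gives the robot as it stands.
- The arm moves only by the tool move_arm, never from a script. Its arguments are lists of equal length, an entry for each row: "dp": the shift along the world's x, y, z in mm, a list of three; "rotation": the turn, a rotation vector about the world's x, y, z in rad, a list of three; "hand": the opening, from 0 (shut) to 1 (fully open). A call has 1 to 10 rows; each row shifts and turns the commanded pose from where the row before left it; what a row does not reach is not made up. A row lasts 1/8 s, in which the tool goes at most 62.5 mm and 10.7 degrees, less where a joint would pass 70% of its speed; a pose out of reach is approached as far as the arm can. A call with a gripper value outside its range is refused whole. The fingers move at their own pace and stop on an object; "newtons" is the grip in N (left out, the last holds). Time passes only in rows, so rows that do not move let the fingers close. It gives the time, the measured TCP pose, the force, the opening and the grip force at its end, in the units of the state.
- manip.read_state(): the state, without advancing time (a new reading comes with each control period).
- camera(name): name is "side" or "top" or "wrist"; returns a dict with "image" (480x640x3 uint8, red, green, blue), "fx", "fy", "cx", "cy" (pixels), "R" (3x3) and "t" (3): a world point X has camera coordinates R X + t; the wrist camera has in their place "mount" (4x4, takes a point from camera to tool coordinates, whose origin is the TCP and whose axes are the flange's). Camera axes: x right, y down, z forward; pixel columns grow to the right and rows downward; lengths in mm; the calibration is good to about 2 mm. A picture is of the moment at which its call begins: read the wrist's pose just before it. There is no depth.
- manip.sign_off(): hands the job in; it is judged then, once.
The state is a dict: "clock": time; "joints": joint angles; "qd": joint speeds; "effort": joint torques, N m; "eef_pos": TCP position; "eef_rot": TCP orientation; "wrist_force": force on the tool from outside, world axes, zero at the start; "moment": the same for the moment, N m; "finger_gap": finger opening in mm; "finger_force": force on a finger pad.
Only numpy, scipy, OpenCV 4.12 (cv2) and the standard library are available. Lean on these libraries where they do the work, as an engineer would, in place of code of your own. Each camera call takes 0.05 s, during which the arm holds its last target. There are 200 camera calls.

### The job

Take the slimmer glue stick, the one that fits, from the tray and slide it into the sloping feed tube until it is fully home. Then swing the keeper arm all the way over the end of the stick. Leave the two thicker sticks standing where they are.

Things in the scene. Friction and masses are not known exactly. Their poses are not given: they have to be found in the camera images.
- stick: the slim glue stick: a solid cream-coloured cylinder, 40 mm in diameter and 150 mm long, both ends chamfered 3 mm, 0.15 to 0.31 kg; it stands upright in one cell of the tray. Origin: centre of its lower end; z runs along its axis, up as it stands
- stick_mid (a point): the middle of the slim stick, on its axis, 75 mm from either end
- thick_a: a thicker glue stick of the same colour, 56 mm in diameter and 150 mm long, standing upright in another cell of the tray; it does not fit the tube and stays. Origin: centre of its lower end, z up along its axis
- thick_b: the other thick glue stick, just like the first
- tray: fixed steel tray, 85 mm (its x) by 250 mm (its y), floor 4 mm thick, rims 25 mm high, with two low dividers that make three cells in a row along its y, centres 82 mm apart; one stick stands in each cell, in any order, up to 5 mm off the cell's centre. Origin: centre of its underside, z up
- tube: fixed aluminium feed tube, leaning 30 degrees from vertical, its mouth roughly towards the robot. Origin: centre of the bore's flat floor, 78 mm above the table; z along the bore, out of the mouth (up and towards the robot); y level; x up and away from the robot, to the side of the keeper's post. Outside 64 mm in diameter
- keeper (a joint): angle of the keeper arm in rad: parked beside the tube at the start (0 to 0.35), fully over the tube at 1.92, its stop. It turns about its post's axis, anticlockwise as seen looking into the tube's mouth as the value grows. It stays where it is left; moving it takes about 2 N at the pin
- keeper_pin (a point): middle of the steel pin on the keeper's end, by which it is moved: 14 mm in diameter, 35 mm long, parallel to the bore, from z = 162 to 197 mm of the tube's frame (this point: 179.5). At joint value q it is at x = 70 + 70 cos(1.222 + q), y = 70 sin(1.222 + q) mm of the tube's frame, so on the bore's axis at 1.92
- tube_mouth (a point): centre of the tube's mouth, 85 mm along the tube's z from the bore's floor. The bore is 43.5 mm in diameter and 85 mm deep; its last 8 mm flare out to 53 mm. A stick that is fully home stands 65 mm out of the mouth, its outer end at z = 150 mm of the tube's frame
- keeper_post (a point): on the axis of the keeper's post (16 mm in diameter, parallel to the bore), at x = 70, y = 0, z = 154 mm of the tube's frame: the underside of the keeper arm, a flat steel bar 20 mm wide and 8 mm thick. It clears the end of a stick that is fully home by 4 mm; a stick that stands out farther blocks it
Things that resemble listed ones, but are neither listed nor needed, are in the scene too. Leave any orange or turquoise look-alike of the stick alone. What is shaped like the thick_b but orange is not meant.

How it is judged:
By the outcome, as a careful person would: the job done as asked, in the order asked, and still so for the second after the job is handed in, with the robot touching nothing.
It also fails if it takes over 59 s, if anything falls off the work surface, if the arm or the gripper's body presses on something with over 40 N, if the wrist force passes 120 N, or if a joint passes its speed limit or range.

## Working session

There is one attempt and no reset: what is moved stays moved. The work goes in short steps, Python scripts to look and compute and a tool call to move; the robot and the scene stay as the last step left them, time stands still between calls to the robot, and variables do not carry over. Pictures are saved under pics/ and viewed, at most 10 in all, crops included, and the job is handed in when it is done.

Besides the shell and the picture viewer there is one more tool, called after ">>>" as name(argument=value, ...) on one line, values as JSON. move_arm: Moves the arm, as the interface text tells. Its arguments: {"type":"object","properties":{"dp":{"type":"array","items":{"type":"array","items":{"type":"number"}}},"rotation":{"type":"array","items":{"type":"array","items":{"type":"number"}}},"hand":{"type":"array","items":{"type":"number"}},"newtons":{"type":"number"}},"required":["dp","rotation","hand"]}

```bash
mkdir -p pics; ls
cat > h.py <<'E'
import numpy as np, cv2, json
from cell import manip, camera
from scipy.spatial.transform import Rotation as Ro
def snap(n,f,crop=None,s=1):
    c=camera(n); im=c["image"][:,:,::-1]
    np.savez('pics/'+f+'.npz',**c)
    if crop: x0,y0,x1,y1=crop; im=im[y0:y1,x0:x1]
    cv2.imwrite('pics/'+f+'.png',cv2.resize(im,None,fx=s,fy=s,interpolation=cv2.INTER_CUBIC)); return c
def ray(c,u,v):
    d=np.array([(u-c["cx"])/c["fx"],(v-c["cy"])/c["fy"],1]); R=np.array(c["R"]);return -R.T@c["t"],R.T@d
def onz(c,u,v,z):
    o,d=ray(c,u,v); return o+d*(z-o[2])/d[2]
def proj(c,X):
    p=np.array(c["R"])@np.array(X,float)+c["t"]; return np.array([c["fx"]*p[0]/p[2]+c["cx"],c["fy"]*p[1]/p[2]+c["cy"]])
E
python3 - <<'E'
from h import *
a=snap("top","top1");b=snap("side","side1")
for c in(a,b): print(c["fx"],c["cx"],c["cy"],np.round(c["R"],3).tolist(),np.round(-np.array(c["R"]).T@c["t"]))
print(manip.read_state())
E
```

```text
pics
614.9507914678992 324.457648941353 242.55630805467155 [[-0.003, -1.0, -0.006], [-0.974, 0.005, -0.226], [0.226, 0.005, -0.974]] [ 195.  -79. 1667.]
491.3518672445861 315.9195822951835 234.81308604136638 [[0.921, -0.39, 0.013], [-0.215, -0.535, -0.817], [0.326, 0.75, -0.576]] [ 152. -915.  839.]
{'clock': 0.1, 'joints': array([ 1.16141714e+00,  3.00381673e-01,  1.52153490e+00, -9.25304794e-06,
        1.32072626e+00, -6.65792558e-02]), 'qd': array([-0.00042884, -0.00173445, -0.00117742,  0.00094787, -0.00206402,
        0.00064175]), 'effort': array([ 2.24685687e-04, -5.32644081e+01, -3.53287947e+01,  7.09544308e-02,
        2.34668056e-02, -8.53953452e-05]), 'eef_pos': array([184.76374113, 517.77206903, 204.95492648]), 'eef_rot': array([-3.14054420e+00, -6.09255580e-05,  2.79879499e+00]), 'wrist_force': array([-0.0569944 , -0.1873481 ,  0.53328202]), 'moment': array([ 0.01197935,  0.04932171, -0.02838641]), 'finger_force': 0.0, 'finger_gap': 93.95045914036486}
```

View pics/top1.png

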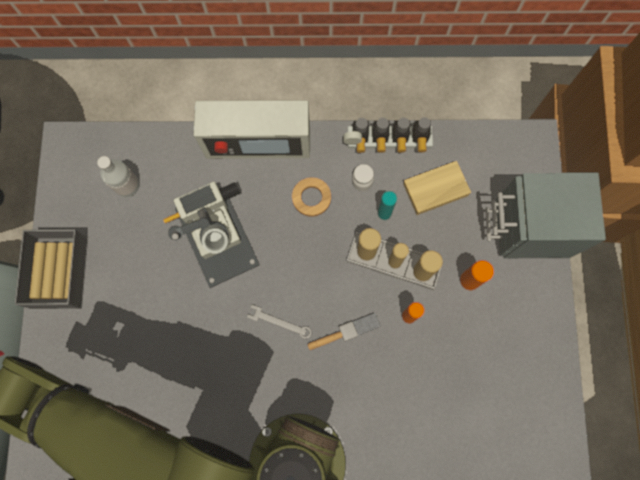

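View pics/side1.png

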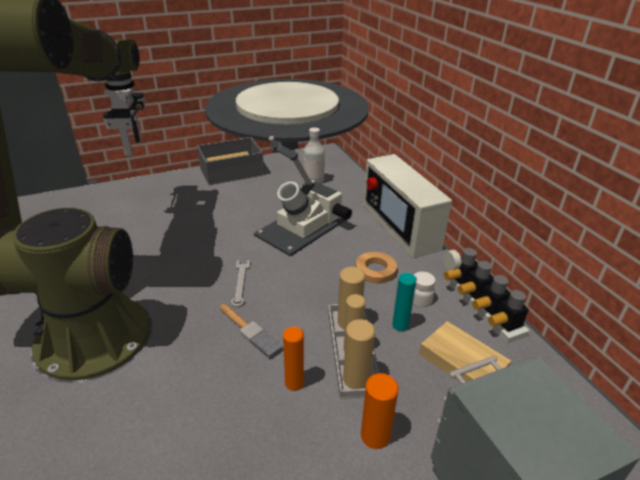

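The top view shows the tray with cream sticks at (369,240), (399,255) and (430,263), and the tube at (214,238). Possible mix-ups for the slim stick are those two outer thick sticks, orange (415,313) and (481,274), turquoise (388,205), and the sticks in the left box (50,270). I choose the middle one at (399,255) and will check it in a crop.

Run:
```python
from h import *
t=cv2.imread('pics/top1.png');s=cv2.imread('pics/side1.png')
r=lambda im,x,y,w,h,k:cv2.resize(im[y:y+h,x:x+w],None,fx=k,fy=k,interpolation=cv2.INTER_CUBIC)
cv2.imwrite('pics/c1.png',np.vstack([np.hstack([r(t,160,175,100,75,4),r(t,340,220,100,75,4)]),np.hstack([r(s,250,130,100,75,4),r(s,310,260,100,75,4)])]))
```

```text
(no output)
```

View pics/c1.png

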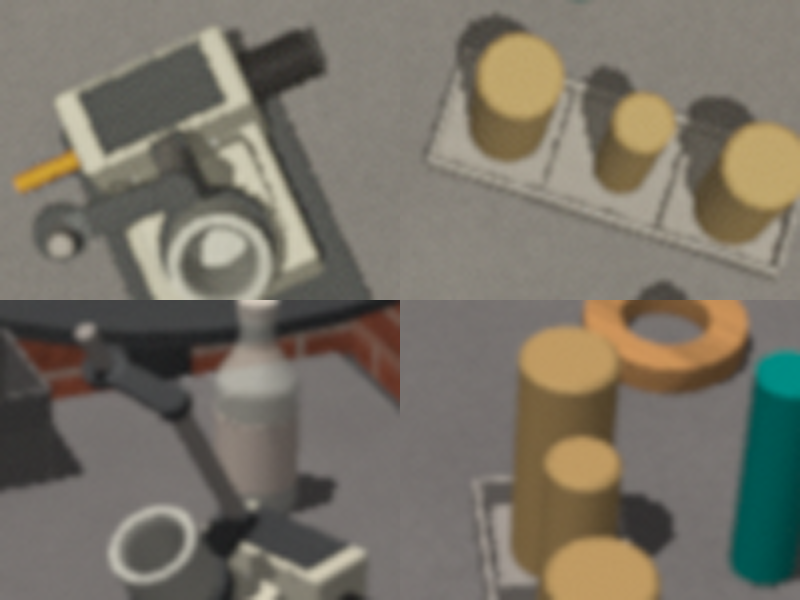

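The crop confirms that the middle stick at (400.7,250.7) is the slim one, with thick ones on either side. The tube mouth is at top (215,240.5) and side (288,191). The pin end is at top (175.5,236) and side (271,138).

```bash
cat >> h.py <<'E'
def tubeR(a):
    s,c=.5,np.sqrt(.75); z=np.array([-np.cos(a)*s,-np.sin(a)*s,c]); x=np.array([np.cos(a)*c,np.sin(a)*c,s]); return np.column_stack([x,np.cross(z,x),z])
def tp(p,X): return np.array([p[0],p[1],78])+tubeR(p[2])@np.array(X,float)
def pin(q,z=179.5): return [70+70*np.cos(1.222+q),70*np.sin(1.222+q),z]
E
python3 - <<'E'
from h import *
from scipy.optimize import least_squares
t=dict(np.load('pics/top1.npz'));s=dict(np.load('pics/side1.npz'))
for n,u,v in(("slim",400.75,250.75),("tA",370,239),("tB",431.25,261.75)): print(n,onz(t,u,v,154))
print("slim side",onz(s,355.5,301,154), "mouth top",onz(t,215,240.5,152),"side",onz(s,288.25,191.25,152))
def f(p): 
    r=[]
    for c,m,k in((t,(215,240.5),(175.5,236)),(s,(288.25,191.25),(271.25,138))):
        r+=list(proj(c,tp(p,[0,0,85]))-m)+list(proj(c,tp(p,pin(p[3],197)))-k)
    return r
for a in(0,.5,-.5):
    r=least_squares(f,[500,200,a,.2]); print(r.x,np.round(r.fun,1))
p=r.x
print("post",proj(t,tp(p,[70,0,162])),proj(s,tp(p,[70,0,162])))
a=tp(p,[0,0,85]);print("mouth",a, "pin",tp(p,pin(p[3])),tubeR(p[2]))
A=onz(t,212,285,0);B=onz(t,258,262,0);print("base front edge dir",B-A)
E
```

```text
slim [ 524.39383426 -262.2191298   154.        ]
tA [ 555.15241509 -185.47455666  154.        ]
tB [ 495.84307549 -337.69414297  154.        ]
slim side [ 523.11605871 -268.67219651  154.        ] mouth top [553.5598353  207.16011974 152.        ] side [551.35449741 200.8819657  152.        ]
[5.92933932e+02 2.21822026e+02 3.63405194e-01 3.43412190e-01] [ 0.2  0.2  0.2  0.2 -0.1 -1.   0.3 -0.2]
[5.92933932e+02 2.21822026e+02 3.63405209e-01 3.43412176e-01] [ 0.2  0.2  0.2  0.2 -0.1 -1.   0.3 -0.2]
[5.92933932e+02 2.21822021e+02 3.63405059e-01 3.43412289e-01] [ 0.2  0.2  0.2  0.2 -0.1 -1.   0.3 -0.2]
post [204.56067191 222.44624045] [293.59606955 154.60443324]
mouth [553.20952728 206.71501462 151.61215932] pin [541.13132526 277.01163449 268.64000038] [[ 0.80946692 -0.35545897 -0.46734594]
 [ 0.3078365   0.93469189 -0.17772948]
 [ 0.5         0.          0.8660254 ]]
base front edge dir [  63.74071417 -124.89272936    0.        ]
```

>>> move_arm(dp=[[24,-36,18],[24,-36,18],[24,-36,18],[24,-36,18],[24,-36,18],[24,-36,18],[24,-36,18],[24,-36,18],[24,-36,18],[24,-36,18]], rotation=[[0,0,-0.08],[0,0,-0.08],[0,0,-0.08],[0,0,-0.08],[0,0,-0.08],[0,0,-0.08],[0,0,-0.08],[0,0,-0.08],[0,0,-0.08],[0,0,-0.08]], hand=[1,1,1,1,1,1,1,1,1,1])

```text
clock: 1.35
eef_pos: [425.4, 156.7, 385.9]
eef_rot: [-3.141, -0.0, 1.996]
wrist_force: [0.5, 0.4, -0.4]
finger_gap: 94.6
finger_force: 0.0
```

```bash
cat >> h.py <<'E'
def wsnap(f):
    s=manip.read_state(); c=snap("wrist",f)
    M=np.array(c["mount"]); T=np.eye(4); T[:3,:3]=Ro.from_euler('xyz',s["eef_rot"]).as_matrix(); T[:3,3]=s["eef_pos"]
    W=np.linalg.inv(T@M); c["R"]=W[:3,:3]; c["t"]=W[:3,3]; np.savez('pics/'+f+'.npz',**c); return c,s
E
python3 - <<'E'
from h import *
c,s=wsnap("w1"); print(np.round(c["mount"],2).tolist(),c["fx"],s["clock"],s["eef_pos"],s["eef_rot"])
print(proj(c,tp([593,222,.363],[0,0,85])))
E
```

```text
[[-0.0, -0.97, -0.23, 66.88], [1.0, -0.0, 0.0, -0.07], [-0.0, -0.23, 0.97, -179.45], [0.0, 0.0, 0.0, 1.0]] 399.8834392166472 1.35 [425.35698944 156.66798584 385.89084702] [-3.14126941e+00 -8.06442033e-05  1.99613081e+00]
[445.83586218 210.69883138]
```

View pics/w1.png

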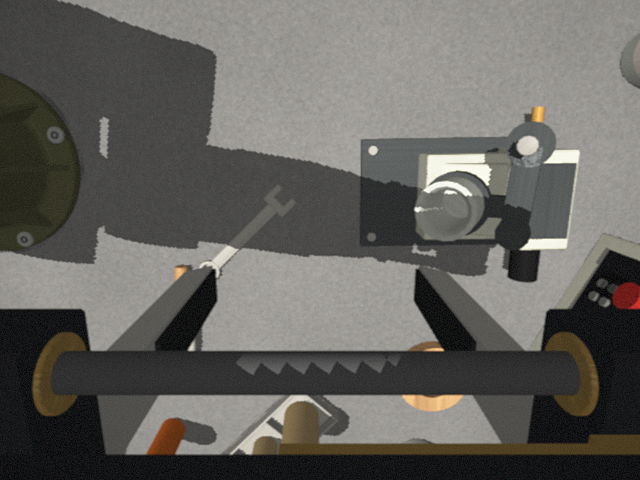

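The wrist view shows the tube mouth near (450,206), the pin end at (527,145), the post top near (514,232), and base bolts at (373,150) and (371,237). I need a zoom for the mouth.

Run:
```python
from h import *
i=cv2.imread('pics/w1.png')[120:260,350:590]; cv2.imwrite('pics/w1c.png',cv2.resize(i,None,fx=3.333,fy=3.333,interpolation=cv2.INTER_CUBIC))
```

```text
(no output)
```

View pics/w1c.png

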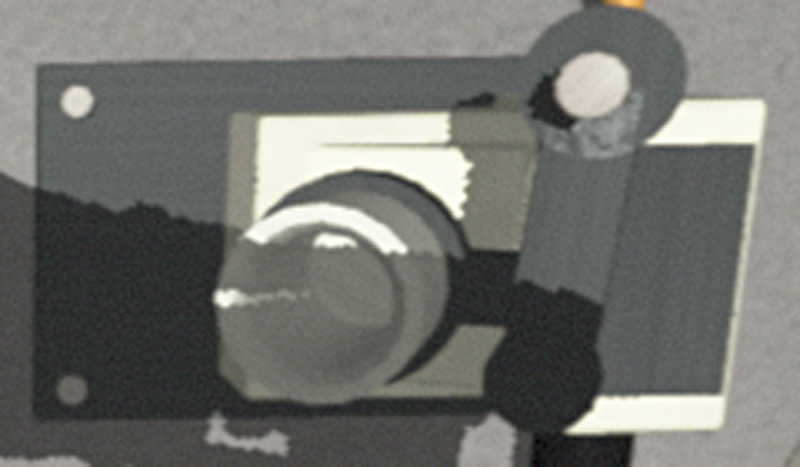

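Run:
```python
from h import *
from scipy.optimize import least_squares
L=lambda f:dict(np.load(f'pics/{f}.npz'))
t,s,w=L('top1'),L('side1'),L('w1')
obs=((t,(215,240.5),(175.5,236)),(s,(288.25,191.25),(271.25,138)),(w,(443.6,210.9),(527.6,145.2)))
b=onz(w,373.1,150.3,12)-onz(w,371.6,236.7,12); print("bolt az",np.arctan2(-b[0],b[1]),np.linalg.norm(b))
def f(p):
    r=[]
    for c,m,k in obs: r+=list(proj(c,tp(p,[0,0,85]))-m)+list(proj(c,tp(p,pin(p[3],197)))-k)
    r+=list(proj(w,tp(p,[70,0,162]))-(512.9,232.5))
    r.append((p[2]-np.arctan2(-b[0],b[1]))*100)
    return r
r=least_squares(f,[590,220,.4,.2],loss='soft_l1');p=r.x;print(p,np.round(f(p),1))
R=tubeR(p[2]);print("z",R[:,2],"mouth",tp(p,[0,0,85]))
np.save('p.npy',p)
# tray from w1 not needed; target orient
```

```text
bolt az 0.44096439779130026 120.55477205397194
[5.90934650e+02 2.24275276e+02 4.41255522e-01 2.65939743e-01] [ 0.4  0.4  0.1  0.6 -0.3 -0.8 -0.2 -0.9  1.2  0.2  0.1 -0.4 -0.4  0.5
  0. ]
z [-0.45210809 -0.21353753  0.8660254 ] mouth [552.50546238 206.12458593 151.61215932]
```

>>> move_arm(dp=[[10,-42,0],[10,-42,0],[10,-42,0],[10,-42,0],[10,-42,-5],[10,-42,-25],[10,-42,-25],[10,-42,-25],[10,-42,-25],[9,-44,-25]], rotation=[[0,0,-0.08],[0,0,-0.08],[0,0,-0.08],[0,0,-0.08],[0,0,-0.08],[0,0,-0.08],[0,0,-0.08],[0,0,-0.08],[0,0,-0.08],[0,0,-0.08]], hand=[1,1,1,1,1,1,1,1,1,1])

```text
clock: 2.65
eef_pos: [524.0, -265.3, 254.3]
eef_rot: [-3.141, -0.0, 1.196]
wrist_force: [0.4, 0.5, 0.5]
finger_gap: 93.8
finger_force: 0.0
```

Run:
```python
from h import *
c,s=wsnap("w2"); print(s["clock"],s["eef_pos"],s["eef_rot"])
```

```text
2.65 [ 523.95231825 -265.26130853  254.29063162] [-3.14108680e+00 -1.23903319e-04  1.19631865e+00]
```

View pics/w2.png

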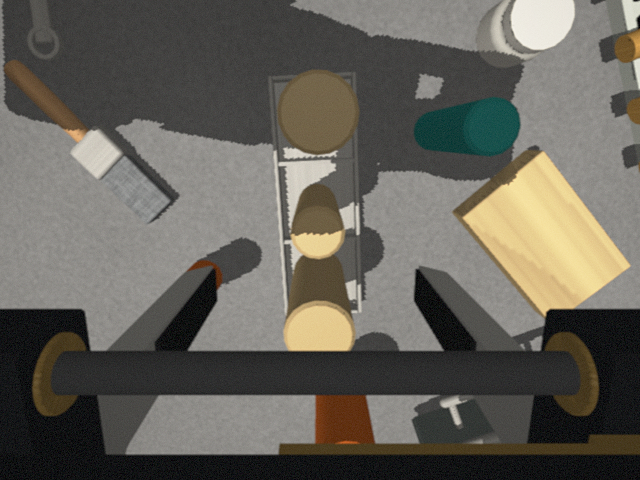

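The slim stick's top is centred at (318,232). The thick tops are at (318,111) and (319,334), in line with the camera's y, so the closing direction is square to the row.

Run:
```python
from h import *
c=dict(np.load('pics/w2.npz'))
for u,v in((318,232),(318,111),(319,334)): print(onz(c,u,v,154))
```

```text
[ 526.91115926 -264.57077823  154.        ]
[ 557.26385148 -187.08234872  154.        ]
[ 498.39189016 -339.47656215  154.        ]
```

>>> move_arm(dp=[[3,0.7,0],[0,0,-30],[0,0,-40],[0,0,-40],[0,0,-28],[0,0,0],[0,0,0],[0,0,0],[0,0,0],[0,0,0]], rotation=[[0,0,0],[0,0,0],[0,0,0],[0,0,0],[0,0,0],[0,0,0],[0,0,0],[0,0,0],[0,0,0],[0,0,0]], hand=[1,1,1,1,1,0,0,0,0,0], newtons=30)

```text
clock: 3.95
eef_pos: [527.0, -263.4, 117.8]
eef_rot: [3.141, 0.0, 1.199]
wrist_force: [-0.1, 0.1, 0.1]
finger_gap: 46.9
finger_force: 0.0
```

>>> move_arm(dp=[[0,0,0],[0,0,0],[0,0,0],[0,0,40],[0,0,50],[0,0,50],[0,0,50],[0,0,40]], rotation=[[0,0,0],[0,0,0],[0,0,0],[0,0,0],[0,0,0],[0,0,0],[0,0,0],[0,0,0]], hand=[0,0,0,0,0,0,0,0], newtons=30)

```text
clock: 4.95
eef_pos: [526.8, -263.2, 349.3]
eef_rot: [3.141, 0.0, 1.199]
wrist_force: [-0.1, -0.3, -2.7]
finger_gap: 39.5
finger_force: 30.0
```

Run:
```python
from h import *
s=manip.read_state(); p=np.load('p.npy');Rt=tubeR(p[2])
R0=Ro.from_euler('xyz',s["eef_rot"])
# tip is TCP+~112 along tool z ; two choices of tool y
for sg in(1,-1):
    z=-Rt[:,2];y=sg*Rt[:,1];R=np.column_stack([np.cross(y,z),y,z])
    v=(Ro.from_matrix(R)*R0.inv()).as_rotvec(); print(sg,v,np.linalg.norm(v))
for d in(240,210,197,112):print(d,tp(p,[0,0,d]))
print(s["eef_pos"],s["eef_rot"],s["joints"],s["finger_gap"])
```

```text
1 [-0.45648559 -0.48771931  2.31647451] 2.4108719155309895
-1 [ 0.39257297 -0.36513364 -0.73960804] 0.9134857238689865
240 [482.42870891 173.02626842 285.84609691]
210 [495.99195151 179.43239439 259.86533479]
197 [501.86935664 182.20838231 248.60700455]
112 [540.29854403 200.35907256 174.99484522]
[ 526.79094086 -263.23168586  349.27112681] [3.14075384e+00 4.63265350e-05 1.19880621e+00] [-5.25627050e-01  3.31776775e-01  1.15312859e+00  8.28858009e-05
  1.65585126e+00 -1.53629876e-01] 39.52248897049082
```

>>> move_arm(dp=[[-5,43,0],[-5,43,0],[-5,43,0],[-5,43,0],[-5,43,0],[-5,43,-5],[-5,43,-10],[-5,43,-10],[-5,45,-15],[-4,45,-15]], rotation=[[0.03926,-0.03651,-0.07396],[0.03926,-0.03651,-0.07396],[0.03926,-0.03651,-0.07396],[0.03926,-0.03651,-0.07396],[0.03926,-0.03651,-0.07396],[0.03926,-0.03651,-0.07396],[0.03926,-0.03651,-0.07396],[0.03926,-0.03651,-0.07396],[0.03926,-0.03651,-0.07396],[0.03926,-0.03651,-0.07396]], hand=[0,0,0,0,0,0,0,0,0,0])

```text
clock: 6.2
eef_pos: [477.2, 171.9, 291.8]
eef_rot: [-3.139, -0.525, 0.438]
wrist_force: [1.1, -0.8, -2.8]
finger_gap: 39.1
finger_force: 30.0
```

```bash
cat > chk.py <<'E'
from h import *
s=manip.read_state(); p=np.load('p.npy');Rt=tubeR(p[2])
R0=Ro.from_euler('xyz',s["eef_rot"]); X=Rt.T@(s["eef_pos"]-np.array([p[0],p[1],78]))
z=-Rt[:,2];y=-Rt[:,1];R=np.column_stack([np.cross(y,z),y,z])
v=(Ro.from_matrix(R)*R0.inv()).as_rotvec()
print("t",s["clock"],"TCP tube",X.round(1),"rot err",v.round(4),"F tube",(Rt.T@s["wrist_force"]).round(1),"gap",s["finger_gap"].round(1),s["joints"].round(2))
print("move to axis:",(-Rt[:,:2]@X[:2]).round(2))
E
python3 - <<'E'
from chk import *
c,s=wsnap("w3"); t=snap("side","s3"); b=snap("top","t3")
r=lambda im,x,y,w,h,k:cv2.resize(im[y:y+h,x:x+w],None,fx=k,fy=k,interpolation=cv2.INTER_CUBIC)
I=lambda n:cv2.imread(f'pics/{n}.png')
cv2.imwrite('pics/m3.png',np.hstack([cv2.resize(I('w3')[0:300],None,fx=.625,fy=.625)[:187],np.zeros((187,400,3),np.uint8)]) if 0 else np.vstack([np.hstack([r(I('s3'),220,90,130,100,3),r(I('t3'),155,175,130,100,3)]),np.hstack([r(I('w3'),200,80,260,200,1.5),r(I('w3'),0,0,1,1,390)[:300]])]))
E
```

```text
Traceback (most recent call last):
  File "chk.py", line 6, in <module>
    print("t",s["clock"],"TCP tube",X.round(1),"rot err",v.round(4),"F tube",(Rt.T@s["wrist_force"]).round(1),"gap",s["finger_gap"].round(1),s["joints"].round(2))
                                                                                                                    ^^^^^^^^^^^^^^^^^^^^^
AttributeError: 'float' object has no attribute 'round'
```

```bash
sed -i 's/s\["finger_gap"\].round(1)/s["finger_gap"]/' chk.py
python3 - <<'E'
from chk import *
c,s=wsnap("w3"); t=snap("side","s3"); b=snap("top","t3")
r=lambda n,x,y,w,h,k:cv2.resize(cv2.imread(f'pics/{n}.png')[y:y+h,x:x+w],None,fx=k,fy=k,interpolation=cv2.INTER_CUBIC)
a=np.hstack([r('s3',220,110,130,100,3),r('t3',155,175,130,100,3)])
w=r('w3',60,60,520,200,1.5)
cv2.imwrite('pics/m3.png',np.vstack([a,w]))
E
```

```text
t 6.2 TCP tube [ -1.5   1.2 247.8] rot err [-0.0025  0.0007  0.002 ] F tube [-0.8 -1.2 -2.8] gap 39.092186117079635 [ 0.21 -0.15  1.89  0.15  0.9   1.28]
move to axis: [ 1.68 -0.54  0.74]
```

View pics/m3.png

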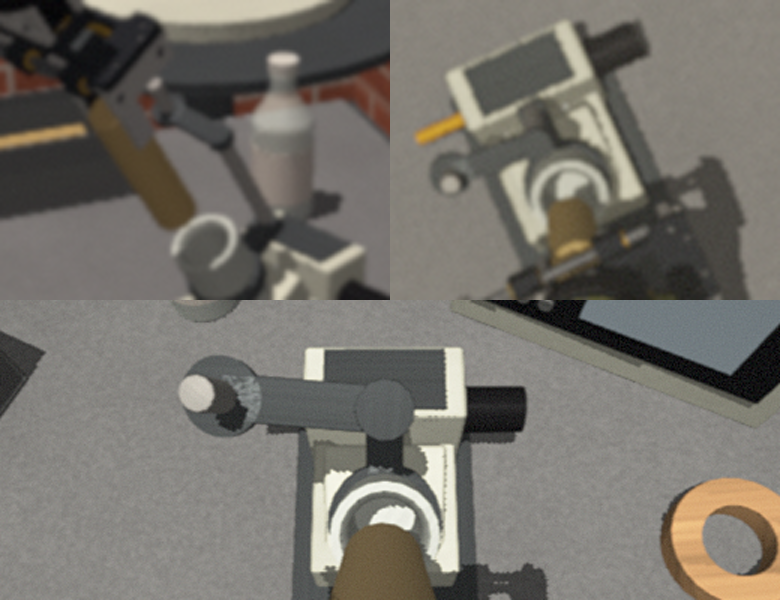

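The stick is aligned over the mouth. In the wrist view the pin is at (190.7,122), the post at (316,132.7), and the mouth centre column is about 316.7. I'll compare these with the model.

Run:
```python
from chk import *
w=dict(np.load('pics/w3.npz'))
th=np.linspace(0,2*np.pi,90)
for r in(32,26.5):
    P=np.array([proj(w,tp(p,[r*np.cos(a),r*np.sin(a),85])) for a in th]); print(r,P.min(0),P.max(0))
print(proj(w,tp(p,pin(p[3],197))),proj(w,tp(p,[70,0,162])))
g=cv2.imread('pics/w3.png').astype(int)
for v in(205,215):print(v,[int(x) for x in g[v,270:360].mean(1)])
for v in (225,240,250):print(v,[int(x) for x in (g[v,270:360,2]-g[v,270:360,0])])
```

```text
t 6.35 TCP tube [ -2.1   1.8 247.5] rot err [-0.0003 -0.0023 -0.0039] F tube [-1.2 -0.9 -1.1] gap 39.482743720646276 [ 0.21 -0.15  1.89  0.15  0.9   1.28]
move to axis: [ 2.41 -0.88  1.04]
32 [279.15046243 179.93747118] [352.65032478 252.18086748]
26.5 [285.4672641  186.39408662] [346.33039495 246.21199065]
[189.91979559 121.1854161 ] [315.66934323 132.50108509]
205 [221, 221, 219, 222, 218, 222, 208, 200, 178, 106, 98, 162, 223, 234, 236, 235, 237, 236, 218, 155, 120, 108, 99, 94, 79, 82, 89, 106, 110, 108, 110, 108, 110, 107, 107, 103, 108, 140, 202, 238, 237, 235, 237, 237, 235, 234, 235, 232, 232, 234, 233, 237, 236, 235, 235, 234, 231, 231, 229, 231, 231, 229, 231, 235, 238, 228, 171, 109, 82, 89, 105, 115, 127, 153, 197, 227, 230, 225, 231, 232, 215, 150, 95, 96, 142, 165, 187, 228, 230, 230]
215 [222, 223, 220, 221, 220, 216, 201, 189, 204, 189, 194, 232, 234, 234, 234, 231, 188, 128, 111, 108, 101, 89, 77, 75, 79, 82, 83, 86, 90, 84, 92, 89, 83, 92, 90, 87, 90, 94, 91, 89, 90, 90, 87, 86, 92, 82, 87, 79, 87, 85, 85, 85, 78, 84, 85, 83, 81, 78, 78, 81, 71, 73, 69, 79, 81, 83, 
[... 482 characters left out ...]
, 23, 24, 24, 23, 15, 12, 10, 12, 11, 14, 13, 19, 24, 34, 43, 38, 41, 43, 44, 39, 42, 46, 47, 41, 46, 41, 44, 40, 48, 44, 46, 44, 46, 43, 45, 39, 40, 41, 42, 43, 44, 40, 42, 44, 46, 44, 39, 43, 41, 39, 41, 41, 40, 42, 42, 36, 40, 45, 39, 40, 38, 39, 41, 37, 39, 33, 34, 34, 34, 34, 34, 18, 11, 15, 9, 11, 11, 13, 10, 12, 12, 22, 26, 23, 22, 20, 20]
250 [-5, 4, 12, 12, 12, 11, 13, 15, 11, 6, 9, 8, 19, 36, 39, 41, 42, 40, 44, 39, 40, 43, 45, 42, 42, 44, 43, 42, 45, 46, 43, 45, 45, 46, 44, 44, 45, 41, 40, 43, 41, 42, 44, 41, 40, 40, 45, 44, 43, 38, 43, 39, 43, 39, 40, 39, 43, 40, 43, 40, 39, 37, 39, 37, 37, 36, 41, 39, 35, 34, 34, 32, 36, 30, 29, 34, 32, 14, 13, 8, 10, 6, 5, 7, 7, 4, 10, 6, 8, 6]
```

>>> move_arm(dp=[[2,-0.7,0.9],[5.4,2.6,-10.4],[5.4,2.6,-10.4],[5.4,2.6,-10.4],[3.6,1.7,-6.9],[3.6,1.7,-6.9],[0,0,0]], rotation=[[0,0,0],[0,0,0],[0,0,0],[0,0,0],[0,0,0],[0,0,0],[0,0,0]], hand=[0,0,0,0,0,0,0])

```text
clock: 7.22
eef_pos: [503.2, 181.3, 247.7]
eef_rot: [-3.14, -0.523, 0.441]
wrist_force: [-0.7, -0.4, -3.1]
finger_gap: 39.6
finger_force: 30.0
```

```bash
python3 chk.py
```

```text
t 7.225 TCP tube [  0.3  -1.4 195.8] rot err [-0.0005 -0.0012 -0.0006] F tube [-2.2 -0.1 -2.3] gap 39.57163117267577 [ 0.22 -0.05  1.9   0.16  0.79  1.27]
move to axis: [-0.84  1.18 -0.15]
```

>>> move_arm(dp=[[-0.4,0.6,0],[2.3,1.1,-4.3],[2.3,1.1,-4.3],[2.3,1.1,-4.3],[0,0,0]], rotation=[[0,0,0],[0,0,0],[0,0,0],[0,0,0],[0,0,0]], hand=[0,0,0,0,0])

```text
clock: 7.85
eef_pos: [509.7, 185.1, 234.9]
eef_rot: [-3.141, -0.523, 0.441]
wrist_force: [0.7, 0.5, -2.2]
finger_gap: 39.6
finger_force: 30.0
```

```bash
python3 chk.py
```

```text
t 7.85 TCP tube [  0.4  -0.7 180.9] rot err [-0.0005 -0.0012 -0.0005] F tube [-0.4  0.2 -2.3] gap 39.63626720062067 [ 0.23 -0.02  1.9   0.16  0.75  1.27]
move to axis: [-0.59  0.54 -0.18]
```

>>> move_arm(dp=[[3.6,1.7,-6.9],[3.6,1.7,-6.9],[3.6,1.7,-6.9],[3.6,1.7,-6.9],[3.6,1.7,-6.9],[3.6,1.7,-6.9],[0,0,0]], rotation=[[0,0,0],[0,0,0],[0,0,0],[0,0,0],[0,0,0],[0,0,0],[0,0,0]], hand=[0,0,0,0,0,0,0])

```text
clock: 8.72
eef_pos: [531.3, 195.3, 193.3]
eef_rot: [-3.14, -0.523, 0.441]
wrist_force: [-0.7, 0.4, -2.1]
finger_gap: 39.9
finger_force: 30.0
```

```bash
python3 chk.py
```

```text
t 8.725 TCP tube [  0.3  -0.7 133. ] rot err [-0.0005 -0.0013 -0.0004] F tube [-1.5  0.6 -1.6] gap 39.85695693146777 [0.24 0.09 1.9  0.17 0.65 1.26]
move to axis: [-0.55  0.57 -0.14]
```

19 mm remain. I'll go 16 mm, then inch on until the force shows contact with the floor.

>>> move_arm(dp=[[3.6,1.7,-6.9],[3.6,1.7,-6.9],[0.9,0.4,-1.7],[0.9,0.4,-1.7],[0,0,0]], rotation=[[0,0,0],[0,0,0],[0,0,0],[0,0,0],[0,0,0]], hand=[0,0,0,0,0])

```text
clock: 9.35
eef_pos: [540.5, 199.5, 177.1]
eef_rot: [-3.141, -0.524, 0.441]
wrist_force: [-0.5, 0.2, -3.2]
finger_gap: 39.6
finger_force: 30.0
```

```bash
python3 chk.py
```

```text
t 9.35 TCP tube [  0.9  -0.8 113.9] rot err [-0.0008  0.0002 -0.0004] F tube [-2.   0.4 -2.6] gap 39.5882745881683 [0.24 0.13 1.89 0.17 0.61 1.26]
move to axis: [-1.06  0.43 -0.45]
```

>>> move_arm(dp=[[0.5,0.2,-0.9],[0.5,0.2,-0.9],[0,0,0]], rotation=[[0,0,0],[0,0,0],[0,0,0]], hand=[0,0,0])

```text
clock: 9.72
eef_pos: [541.9, 200.1, 177.7]
eef_rot: [-3.141, -0.527, 0.442]
wrist_force: [-18.0, -7.4, 23.5]
finger_gap: 39.6
finger_force: 30.0
```

```bash
python3 chk.py
```

```text
t 9.725 TCP tube [  2.5  -0.9 113.7] rot err [-0.0019  0.0033 -0.0006] F tube [-5.   1.  30.1] gap 39.63982226002428 [0.24 0.13 1.89 0.17 0.61 1.26]
move to axis: [-2.37 -0.13 -1.27]
```

>>> move_arm(dp=[[0,0,0],[0,0,0],[0,0,0],[0,0,0],[0,0,0],[-4.5,-2.1,8.7],[-9,-4.3,17.3],[-9,-4.3,17.3],[-9,-4.3,17.3],[-11.3,-5.3,21.7]], rotation=[[0,0,0],[0,0,0],[0,0,0],[0,0,0],[0,0,0],[0,0,0],[0,0,0],[0,0,0],[0,0,0],[0,0,0]], hand=[1,1,1,1,1,1,1,1,1,1])

```text
clock: 10.98
eef_pos: [497.9, 179.3, 258.3]
eef_rot: [-3.141, -0.524, 0.441]
wrist_force: [-0.5, -0.8, -0.7]
finger_gap: 93.8
finger_force: 0.0
```

Run:
```python
from chk import *
c,s=wsnap("w4"); d=snap("side","s4")
r=lambda n,x,y,w,h,k:cv2.resize(cv2.imread(f'pics/{n}.png')[y:y+h,x:x+w],None,fx=k,fy=k,interpolation=cv2.INTER_CUBIC)
cv2.imwrite('pics/m4.png',np.vstack([r('w4',60,0,520,260,1.5),np.hstack([r('s4',250,130,130,67,3),np.zeros((201,390,3),np.uint8)])]))
for q in(.2,.266,.33): print(q,proj(c,tp(p,pin(q,197))),proj(d,tp(p,pin(q,197))))
print("top centre",proj(c,tp(p,[0,0,150])))
print("to pin d=204:",tp(p,pin(p[3],204))-s["eef_pos"], "to 168", tp(p,pin(p[3],168))-s["eef_pos"])
```

```text
t 10.975 TCP tube [  0.7  -0.9 207.8] rot err [-0.0007 -0.0002 -0.0004] F tube [-1.  -0.5 -0.2] gap 93.82453570509006 [ 0.22 -0.07  1.89  0.15  0.81  1.27]
move to axis: [-0.95  0.57 -0.35]
0.2 [159.62307498 111.46017936] [272.23108624 135.88789474]
0.266 [159.37736816 121.90979401] [271.0709584  137.06019456]
0.33 [159.77538584 131.98036659] [270.01363431 138.23543757]
top centre [312.61654904 252.39509426]
to pin d=204: [30.33246477 92.4971122  34.2438352 ] to 168 [ 46.6083559  100.18446336   3.06692066]
```

View pics/m4.png

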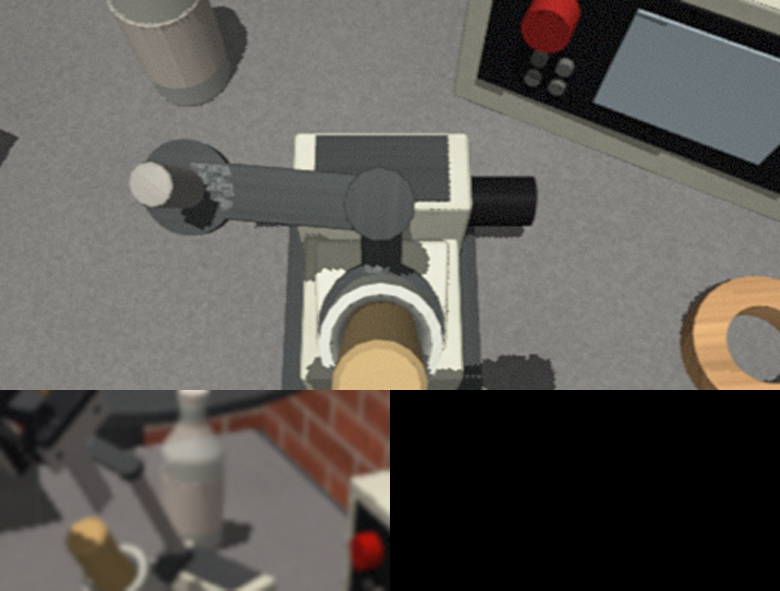

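The pin end is at (160.7,123.3), which matches the model at q≈0.27. The stick is standing in the tube. Next I go over the pin, lower, and grip it lightly.

>>> move_arm(dp=[[8,24,9],[8,24,9],[7,22,8],[7,22.5,8],[5.4,2.6,-10.4],[5.4,2.6,-10.4],[5.4,2.5,-10.4],[0,0,0],[0,0,0],[0,0,0]], rotation=[[0,0,0],[0,0,0],[0,0,0],[0,0,0],[0,0,0],[0,0,0],[0,0,0],[0,0,0],[0,0,0],[0,0,0]], hand=[1,1,1,1,0.7,0.6,0.5,0,0,0], newtons=8)

```text
clock: 12.32
eef_pos: [544.8, 279.7, 260.6]
eef_rot: [-3.141, -0.524, 0.441]
wrist_force: [-0.4, 0.3, -0.2]
finger_gap: 37.3
finger_force: 0.0
```

>>> move_arm(dp=[[0,0,0],[0,0,0],[0,0,0]], rotation=[[0,0,0],[0,0,0],[0,0,0]], hand=[0,0,0])

```text
clock: 12.7
eef_pos: [544.7, 280.0, 260.3]
eef_rot: [-3.14, -0.524, 0.441]
wrist_force: [-1.2, 2.6, 0.7]
finger_gap: 13.6
finger_force: 8.0
```

Run:
```python
from chk import *
P=[tp(p,pin(q,168)) for q in np.linspace(p[3],1.92,16)]
print(np.round(np.diff(P,axis=0),1).tolist(), (P[0]-s["eef_pos"]).round(1))
```

```text
t 12.7 TCP tube [ 75.5  70.2 166.9] rot err [-0.0011 -0.0003 -0.0006] F tube [0.4 2.9 0.6] gap 13.571655910072604 [0.41 0.12 1.69 0.03 0.8  1.52]
move to axis: [-29.17 -91.36 -37.76]
[[-6.1, -2.7, -3.9], [-5.7, -3.4, -3.8], [-5.3, -4.1, -3.8], [-4.8, -4.8, -3.7], [-4.2, -5.4, -3.5], [-3.6, -6.0, -3.3], [-2.9, -6.4, -3.1], [-2.2, -6.8, -2.8], [-1.5, -7.1, -2.5], [-0.7, -7.4, -2.2], [0.0, -7.5, -1.8], [0.8, -7.5, -1.5], [1.5, -7.5, -1.0], [2.3, -7.4, -0.6], [3.0, -7.1, -0.2]] [-0.1 -0.5  1.1]
```

The pin is gripped (13.6 mm gap), so I follow the arc.

>>> move_arm(dp=[[-6.1,-2.7,-3.9],[-5.7,-3.4,-3.8],[-5.3,-4.1,-3.8],[-4.8,-4.8,-3.7],[-4.2,-5.4,-3.5],[-3.6,-6.0,-3.3],[-2.9,-6.4,-3.1],[-2.2,-6.8,-2.8]], rotation=[[0,0,0],[0,0,0],[0,0,0],[0,0,0],[0,0,0],[0,0,0],[0,0,0],[0,0,0]], hand=[0,0,0,0,0,0,0,0])

```text
clock: 13.7
eef_pos: [507.5, 240.8, 231.0]
eef_rot: [-3.138, -0.519, 0.442]
wrist_force: [-19.0, 9.4, 2.5]
finger_gap: 16.8
finger_force: 8.2
```

```bash
python3 chk.py
```

```text
t 13.7 TCP tube [ 17.3  50.6 166.6] rot err [-0.0011 -0.0051 -0.0023] F tube [-10.2  16.6   8.7] gap 16.80975780909419 [0.36 0.03 1.86 0.07 0.74 1.44]
move to axis: [  8.07 -52.14  -8.65]
```

Run:
```python
from chk import *
c,s=wsnap("w5"); d=snap("side","s5"); t=snap("top","t5")
r=lambda n,x,y,w,h,k:cv2.resize(cv2.imread(f'pics/{n}.png')[y:y+h,x:x+w],None,fx=k,fy=k,interpolation=cv2.INTER_CUBIC)
cv2.imwrite('pics/m5.png',np.vstack([r('w5',120,120,400,150,2),np.hstack([r('s5',230,110,100,72,4),r('t5',160,180,100,72,4)])]))
for n,q in(('w',c),('s',d)):
  for k in (1.0,1.148): print(n,k,proj(q,tp(p,pin(k,197))),proj(q,tp(p,pin(k,162))))
```

```text
t 13.7 TCP tube [ 17.3  50.6 166.6] rot err [-0.0011 -0.0051 -0.0023] F tube [-10.2  16.6   8.7] gap 16.80975780909419 [0.36 0.03 1.86 0.07 0.74 1.44]
move to axis: [  8.07 -52.14  -8.65]
w 1.0 [300.2329984  287.76067169] [303.16617775 261.04686457]
w 1.148 [317.54416394 305.94456948] [317.41994056 276.29759247]
s 1.0 [263.82616874 151.66414837] [269.04942836 159.77292099]
s 1.148 [263.83160922 154.57417286] [269.07660586 162.65539199]
```

View pics/m5.png

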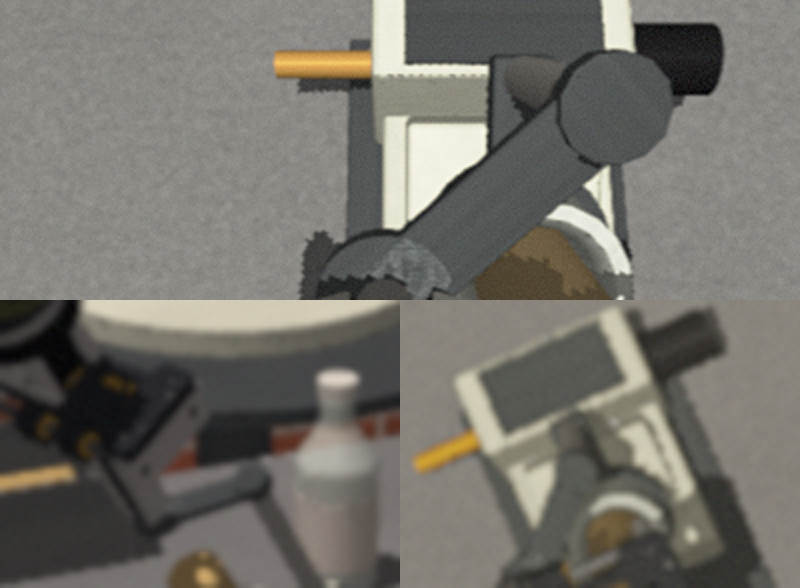

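The keeper is about two thirds of the way over and lags by about 5 mm, with the pin slipping in the pads. I'll open, turn the closing direction to lie along the remaining tangent, and grip again.

>>> move_arm(dp=[[0,0,0],[0,0,0],[0,0,0],[0,0,0],[0,0,0]], rotation=[[0,0,0],[0,0,0],[0.062,0.029,-0.119],[0.062,0.029,-0.119],[0.062,0.029,-0.119]], hand=[0.45,0.45,0.45,0.45,0.45])

```text
clock: 14.48
eef_pos: [510.0, 239.9, 232.2]
eef_rot: [-2.912, -0.476, -0.031]
wrist_force: [-0.6, -0.5, 0.0]
finger_gap: 42.1
finger_force: 0.0
```

```bash
python3 chk.py
```

```text
t 14.475 TCP tube [ 19.6  48.7 166.8] rot err [-0.1887 -0.0878  0.3607] F tube [-0.6 -0.2  0.4] gap 42.13444905792145 [0.35 0.03 1.86 0.06 0.73 1.86]
move to axis: [  5.48 -51.28  -9.78]
```

>>> move_arm(dp=[[1,3.8,1.5],[0,0,0],[0,0,0],[0,0,0],[0,0,0]], rotation=[[0,0,0],[0,0,0],[0,0,0],[0,0,0],[0,0,0]], hand=[0.45,0,0,0,0], newtons=15)

```text
clock: 15.1
eef_pos: [511.1, 243.8, 233.8]
eef_rot: [-2.914, -0.477, -0.026]
wrist_force: [3.1, -3.0, -0.1]
finger_gap: 13.6
finger_force: 15.0
```

Run:
```python
from chk import *
q=np.arctan2(X[1],X[0]-70)-1.222; print("q",q,"radius",np.hypot(X[0]-70,X[1]))
P=[tp(p,pin(k,X[2])) for k in np.linspace(q,1.95,10)]
print(np.round(np.diff(P,axis=0),1).tolist())
```

```text
t 15.1 TCP tube [ 22.6  51.7 166.8] rot err [-0.1865 -0.0866  0.3564] F tube [ 1.2 -4.  -0.9] gap 13.56080802092433 [0.36 0.04 1.85 0.06 0.73 1.87]
move to axis: [  4.39 -55.15 -11.31]
q 1.0902321593431004 radius 70.15796914667025
[[-1.7, -6.0, -2.4], [-1.1, -6.2, -2.1], [-0.5, -6.4, -1.9], [0.0, -6.5, -1.6], [0.6, -6.5, -1.3], [1.2, -6.5, -1.0], [1.7, -6.4, -0.7], [2.2, -6.3, -0.4], [2.8, -6.1, -0.1]]
```

>>> move_arm(dp=[[-1.7,-6.0,-2.4],[-1.1,-6.2,-2.1],[-0.5,-6.4,-1.9],[0,-6.5,-1.6],[0.6,-6.5,-1.3],[1.2,-6.5,-1.0],[1.7,-6.4,-0.7]], rotation=[[-0.043,-0.02,0.083],[-0.043,-0.02,0.083],[-0.043,-0.02,0.083],[-0.043,-0.02,0.083],[-0.043,-0.02,0.083],[-0.043,-0.02,0.083],[-0.043,-0.02,0.083]], hand=[0,0,0,0,0,0,0])

```text
clock: 15.98
eef_pos: [511.2, 199.5, 222.9]
eef_rot: [2.997, -0.504, 0.74]
wrist_force: [1.2, 2.2, 0.6]
finger_gap: 13.6
finger_force: 15.0
```

```bash
python3 chk.py
```

```text
t 15.975 TCP tube [  0.9  11.7 166.8] rot err [ 0.1157  0.0534 -0.2274] F tube [ 2.1  1.5 -0.5] gap 13.585796777899223 [0.26 0.01 1.9  0.14 0.72 1.04]
move to axis: [  4.32 -10.89  -0.43]
```

Two more rows, plus small extras until the stop is felt.

>>> move_arm(dp=[[2.2,-6.3,-0.4],[2.0,-4.5,0],[0.4,-0.9,0],[0,0,0]], rotation=[[-0.043,-0.02,0.083],[-0.03,-0.014,0.06],[0,0,0],[0,0,0]], hand=[0,0,0,0])

```text
clock: 16.48
eef_pos: [515.2, 189.0, 222.4]
eef_rot: [2.917, -0.474, 0.919]
wrist_force: [-3.4, 11.2, 0.8]
finger_gap: 13.3
finger_force: 15.0
```

```bash
python3 chk.py
```

```text
t 16.475 TCP tube [-1.000e-01  5.000e-01  1.668e+02] rot err [ 0.1855  0.0861 -0.3685] F tube [ 1.9 11.6 -0.1] gap 13.323250822037002 [0.23 0.01 1.9  0.17 0.73 0.84]
move to axis: [ 0.26 -0.37  0.04]
```

The stop is felt at 11.6 N. I'll give one last small push, then open and back off along the bore.

>>> move_arm(dp=[[0.2,-0.5,0],[0,0,0],[0,0,0],[0,0,0],[0,0,0],[-4.5,-2.1,8.7],[-9,-4.3,17.3],[-13,-6,25],[-13,-6,25],[-13,-6,25]], rotation=[[0,0,0],[0,0,0],[0,0,0],[0,0,0],[0,0,0],[0,0,0],[0,0,0],[0,0,0],[0,0,0],[0,0,0]], hand=[0,0,0.5,0.5,0.5,0.5,0.5,0.5,0.5,0.5])

```text
clock: 17.73
eef_pos: [462.7, 162.5, 324.8]
eef_rot: [2.914, -0.473, 0.919]
wrist_force: [0.1, 0.2, -0.8]
finger_gap: 47.0
finger_force: 0.0
```

Run:
```python
from chk import *
c,s=wsnap("w6"); d=snap("side","s6"); t=snap("top","t6")
r=lambda n,x,y,w,h,k:cv2.resize(cv2.imread(f'pics/{n}.png')[y:y+h,x:x+w],None,fx=k,fy=k,interpolation=cv2.INTER_CUBIC)
cv2.imwrite('pics/m6.png',np.vstack([np.hstack([r('w6',120,60,400,300,1),r('s6',230,110,160,120,2.5)]),np.hstack([r('s6',270,240,160,120,2.5),r('t6',160,170,160,120,2.5)])]))
for k in (1.8,1.92): print(k,proj(c,tp(p,pin(k,197))),proj(d,tp(p,pin(k,197))))
```

```text
t 17.725 TCP tube [ 1.000e-01 -1.100e+00  2.849e+02] rot err [ 0.1878  0.0871 -0.367 ] F tube [-0.3  0.1 -0.7] gap 46.9587062040417 [ 0.19 -0.21  1.86  0.15  0.99  0.85]
move to axis: [-0.58  0.95 -0.07]
1.8 [302.33750126 232.87229319] [270.00992091 164.73091072]
1.92 [313.18038144 238.35767679] [272.13741022 165.88807828]
```

View pics/m6.png

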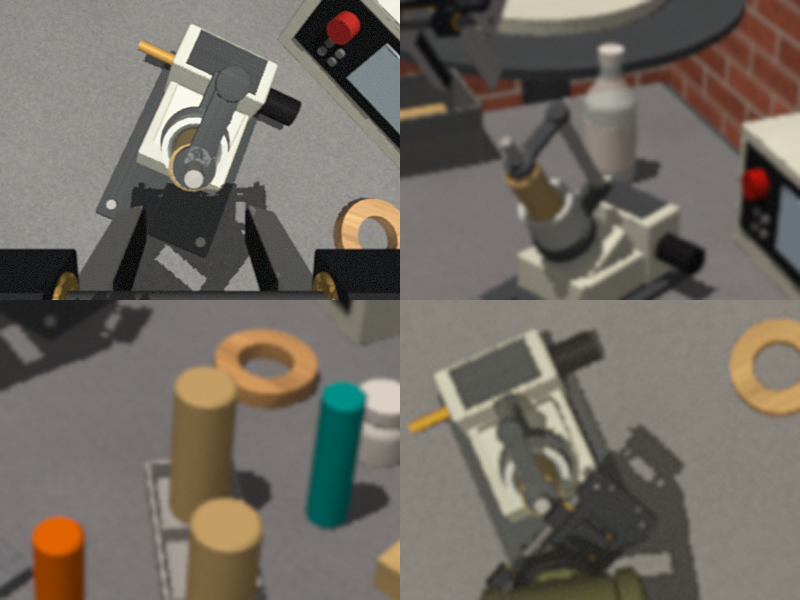

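The keeper lies over the stick with the pin at wrist (314,239), where the model puts it at 1.92. Both thick sticks are still standing and the gripper is clear.

```bash
python3 -c "
from cell import manip
print(manip.sign_off())"
```

```text
the job is handed in; nothing more can be done
None
```

The slim stick is fully home in the feed tube, the keeper is swung over its end to the stop, both thick sticks still stand in the tray, and I handed the job in at about 18 s on the robot's clock.

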